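# Lock a tail lamp in its test jig

### The job

Push the tail lamp along its jig until its plug end is fully home against the stop block, then push the clamp's hand lever over, past its dead point, so that it snaps down and stays locked with the rubber foot pressing on the lamp. Only push: do not lift or tip the lamp, and leave everything else on the bench where it is.

Things in the scene. Friction and masses are not known exactly. Their poses are not given: they have to be found in the camera images.
- jig: Lamp test jig fixed to the bench: aluminium plate 460 x 150 x 12 mm. Origin on the bench (z = 0); x along the plate the way the lamp goes home, z up; plate from x = -240 to +220 mm, y within 75 mm. Black guide rails along x, inner faces at y = +-51 mm, 12 mm wide, tops 34 mm above the bench, from x = -220 to +15 mm, open at the -x end.
- stop_face (a point): Middle of the lower edge of the grey stop block's face (jig x = 20 mm, plate's top, 12 mm above the bench), axes as the jig. The block, 106 mm wide, top 44 mm above the bench, closes the +x end of the rails: the lamp's plug end comes to rest against it.
- lamp: Tail lamp, loose between the rails (2 mm play each side), about 380 g: black housing 170 x 98 x 30 mm; on it a red, amber and white lens, 56 mm overall, leaving the last 44 mm at the plug end as a flat shoulder 30 mm tall. Origin centre of underside, on the plate; x to the plug end, z up. Starts 30 to 60 mm short of the stop; slides along jig x.
- lamp_plug_end (a point): Middle of the lower edge of the lamp's plug end (its +x end), which goes against the stop block.
- lamp_rear_end (a point): Middle of the lower edge of the lamp's rear end (its -x end): a plain upright face 56 mm tall, between the rails and free for pushing; at jig x = -150 mm when the lamp is home.
- clamp: Steel bracket of the toggle clamp, 66 x 56 mm, screwed to the plate on the middle line behind the stop block (jig x = 45 to 111 mm). Origin on the plate under the arm's pivot, x towards the lamp (against jig x), z up. Pushing the lever over lowers the arm with the rubber foot onto the lamp; arm and lever move only in the upright plane along jig x.
- clamp_lever: Hand lever of the clamp: flat steel, then a round black grip, 19 mm thick, from 52 to 130 mm along it. Origin on the pin joining it to the arm; x along the lever to its free end. Open it stands by friction, upright or up to 0.3 rad over towards jig +x, pin about 48 mm and end about 175 mm above the bench. It closes by swinging over to jig +x (away from the lamp) and down.
- lever_end (a point): Free end of the lever's grip, 130 mm from its pin. Past some 0.7 rad from upright the arm's weight carries the lever on to 1.1 rad, where the foot meets the lamp; then the grip needs about 5 N; dead point near 1.36 rad; beyond it the lever snaps onto its stop at 1.47 rad and stays, end 80 mm above the bench. On the way its pin shifts 20 mm up and 13 mm towards the lamp.
- clamp_foot: Rubber foot, 23 mm across, on a spindle at the end of the clamp arm; origin mid-face, z up the spindle. Open: the arm is raised 55 to 65 degrees on the lamp side of the lever, its top some 125 mm above the bench, the foot clear above the lamp. Shut on the lamp when home: the foot presses with about 30 N on its shoulder, 18 mm in from the stop.
- carton: Bystander: small cardboard carton 55 x 40 mm, 70 mm tall, standing on the bench beside the clamp. Origin at its underside.
- marker_lamp: Bystander: round amber marker lamp, 60 mm across, 29 mm tall, on the bench beside the jig. Origin at its underside.
- screwdriver: Bystander: screwdriver, 160 mm long, lying on the bench beside the jig. Origin at its underside.
- side_lamp: Bystander: spare side lamp with a red lens, 130 x 80 x 35 mm, lying on the bench beside the jig. Origin at its underside.
- spray_can: Bystander: spray can, 52 mm across, 150 mm tall, standing on the bench beyond the clamp. Origin at its underside.
- bulb_holder: Bystander: white bulb holder, 26 mm across, 33 mm tall, standing on the jig plate beside the clamp bracket. Origin at its underside.
- starter: Bystander: starter motor, about 190 x 110 mm and 114 mm tall, 2.8 kg, lying on the bench to one side. Origin at its underside.
There are look-alikes about, which are no part of the job. Leave any purple look-alike of the lamp alone.

How it is judged (in metres and radians):
On the way, in this order (a step that is already met when the one before it is completed fails the run):
1. the lamp is pushed fully home against the stop while the clamp is still open (x of lamp_plug_end in the frame of stop_face above -0.003 m and height (world z) of lamp below 0.015 m and angle between lamp's own z axis and vertical below 0.05 rad and angle between clamp_lever's own x axis and vertical below 0.8 rad), for 0.2 s.
2. the clamp lever is past its dead point, down on its stop, and the foot presses on the lamp (x of lamp_plug_end in the frame of stop_face above -0.003 m and height (world z) of lamp below 0.015 m and angle between lamp's own z axis and vertical below 0.05 rad and angle between clamp_lever's own x axis and vertical above 1.42 rad and contact force between clamp_foot and lamp above 15 N), for 0.2 s.
At the end, for the whole second after the job is handed in: The lamp lies flat in the jig at rest with its plug end within 3 mm of the stop block; the clamp lever rests locked, more than 1.42 rad from upright (dead point 1.36, stop 1.47), and the rubber foot presses on the lamp with more than 15 N (all of step 2 and linear speed of lamp below 0.02 m/s and angular speed of clamp_lever below 0.1 rad/s); the robot touches nothing.
It fails at once if the lamp is lifted or tipped in the jig (height (world z) of lamp above 0.024 m or angle between lamp's own z axis and vertical above 0.15 rad).
It fails at once if another thing on the bench is moved (more than 30 mm) (distance of any of carton, marker_lamp, screwdriver, side_lamp, spray_can, bulb_holder, starter from where it was at the start of the episode above 0.03 m).
It also fails if it takes over 48 s, if anything falls off the work surface, if the arm or the gripper's body presses on something with over 40 N, if the wrist force passes 120 N, or if a joint passes its speed limit or range.

### The arm

A 6-joint arm with a two-finger parallel gripper is mounted at the origin on the work surface. World frame = base frame: x ahead of the robot, y to its left, z up, the work surface at z = 0. Lengths are in mm, angles in rad, forces in N, time in s.
With the tool pointing down it reaches from about 350 to 975 mm from the base axis. Payload 17.4 kg.
Tool frame: the origin (TCP) lies on the mounting face of the last link; the fingertips stand 173 mm ahead of it and the grasp point (between the pads) lies 155 mm ahead of it; y points along the fingers, z is the direction in which the jaws open and shut, and the axes are right-handed (so a half turn about y gives the same grasp; the last joint's range is limited). The gripper opens to 85 mm and grips with 20 to 120 N. Pads are 22 mm wide; open, the fingers measure 114 mm over their backs; the gripper's body (76 mm by 85 mm) begins 54 mm behind the grasp point. The pads swing forward as they close: fully open they stand 13 mm farther back than shut.
Start: joints at [-1.236, 0.116, 1.442, -0, 1.584, -0.038], TCP at [245.843, -628.646, 404.703] pointing down, gripper open.
Joint ranges: [-2.83, 2.83], [-0.83, 2.19], [0.07, 2.5], [-1.14, 4.28], [0.01, 3], [-2.97, 2.97]. Speed limits (rad/s): [1.89, 1.89, 2.22, 3.14, 3.14, 3.14].

### API

Orientations are given as a rotation vector (axis times angle).
In Python, from bench import r gives the robot as it stands.
- The arm moves only by the tool step_arm, never from a script. Its argument "rows" is a list that holds one entry, the list of rows, each a list of 7 numbers: the shift along the tool's x, y, z in m, then the turn, a rotation vector about the tool's x, y, z in degrees, then the opening, from 0 (shut) to 1 (fully open). In form: [[[tx, ty, tz, rx, ry, rz, hand], ...]]. A call has exactly 10 rows; each row shifts and turns the commanded pose from where the row before left it, along the tool's axes as they then stand; what a row does not reach is not made up. A row lasts 1/10 s, in which the tool goes at most 50 mm and 8.59 degrees, less where a joint would pass 70% of its speed; a pose out of reach is approached as far as the arm can. A call is refused whole if a number of a shift passes 0.05 or a number of a turn 8.59, either way. A call with a gripper value outside its range is refused whole. The fingers move at their own pace and stop on an object; "grip_force" is the grip in N (left out, the last holds). Time passes only in rows, so rows that do not move let the fingers close, or fill a call up. It gives the time, the measured TCP pose, the force and the opening at its end, in the units of the state.
- r.read_state(): the state, without advancing time (a new reading comes with each control period).
- r.capture(name): name is "scene" or "top" or "wrist"; returns a dict with "frame" (480x640x3 uint8, red, green, blue), "z_map" (480x640 float32, mm along the optical axis (not along the pixel's ray), 0 where there is no reading), "fx", "fy", "cx", "cy" (pixels), "R" (3x3) and "t" (3): a world point X has camera coordinates R X + t. Camera axes: x right, y down, z forward; pixel columns grow to the right and rows downward; lengths in mm; the calibration is good to about 2 mm. A picture is of the moment at which its call begins.
- r.finish_job(): hands the job in, once; it reports no verdict.
The state is a dict: "t": time; "joint_pos": joint angles; "qd": joint speeds; "tau": joint torques, N m; "ee_pos": TCP position; "tcp_rot": TCP orientation; "wrist_force": force on the tool from outside, world axes, zero at the start; "torque": the same for the moment, N m; "finger_gap": finger opening in mm.
Only numpy, scipy, OpenCV 4.12 (cv2) and the standard library are available. Lean on these libraries where they do the work, as an engineer would, in place of code of your own. Each camera call takes 0.05 s, during which the arm holds its last target.

## Working session

There is one attempt and no reset: what is moved stays moved. The work goes in short steps, Python scripts to look and compute and a tool call to move; the robot and the scene stay as the last step left them, time stands still between calls to the robot, and variables do not carry over. Pictures are saved under pics/ and viewed, and the job is handed in when it is done.

Besides the shell and the picture viewer there is one more tool, called after ">>>" as name(argument=value, ...) on one line, values as JSON. step_arm: Moves the arm, as the interface text tells. Its arguments: {"type":"object","properties":{"rows":{"type":"array"},"grip_force":{"type":"number"}},"required":["rows"]}

```bash
ls; mkdir -p pics
python3 - <<'E'
from bench import r
import cv2
print(r.read_state())
for n in ("scene","top","wrist"):
    c=r.capture(n); cv2.imwrite(f"pics/{n}0.png",c["frame"][:,:,::-1]); print(n,c["fx"],c["cx"],c["cy"],c["R"],c["t"])
    import pickle; pickle.dump(c,open(f"{n}0.pkl","wb"))
E
```

```text
pics
{'t': 0.0, 'joint_pos': array([-1.23579865e+00,  1.16496266e-01,  1.44226685e+00,  5.63096476e-06,
        1.58399362e+00, -3.77729063e-02]), 'qd': array([-0.00019532,  0.00082448,  0.00048642,  0.00111431,  0.0013706 ,
       -0.00106984]), 'tau': array([-1.82126554e-03, -7.31961250e+01, -6.32507157e+01, -1.67750286e-04,
        6.07415350e-03,  4.94555889e-05]), 'ee_pos': array([ 245.84677067, -628.65121838,  403.95413404]), 'tcp_rot': array([-0.38067738,  2.01899028, -2.01662462]), 'wrist_force': array([0.32454008, 0.13379495, 0.06578486]), 'torque': array([-0.04059075, -0.00864351, -0.02305302]), 'finger_gap': 85.22242476529655}
scene 438.67546328240627 321.1133831547434 244.93654130242416 [[-0.51816566  0.85527376 -0.00333943]
 [ 0.6837542   0.41189906 -0.60234488]
 [-0.51379426 -0.31439779 -0.79822897]] [ 362.51818417 -245.48354202 1635.51254557]
top 536.909371175632 310.95553529157246 237.05803257899288 [[-0.02367886 -0.99966522  0.01042867]
 [-0.99731237  0.02289708 -0.06959708]
 [ 0.06933499 -0.01204862 -0.99752067]] [ -72.46869843  526.2125516  1349.80947981]
wrist 354.0063532989051 317.2634020942204 243.87951231245603 [[ 0.36368131 -0.93152203 -0.00161891]
 [-0.88153463 -0.34472604  0.32258433]
 [-0.30105249 -0.11589077 -0.94653934]] [-674.786424    -41.98860388  380.68800563]
```

View pics/scene0.png

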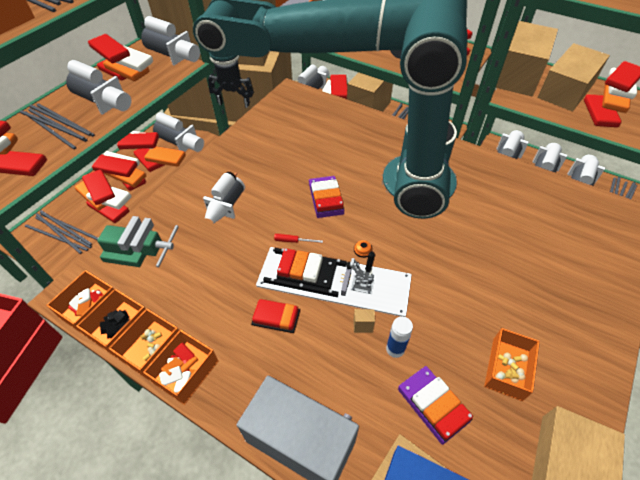

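View pics/top0.png

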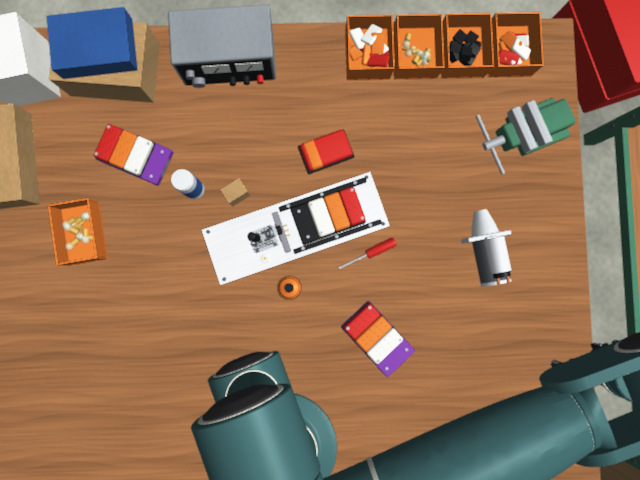

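View pics/wrist0.png

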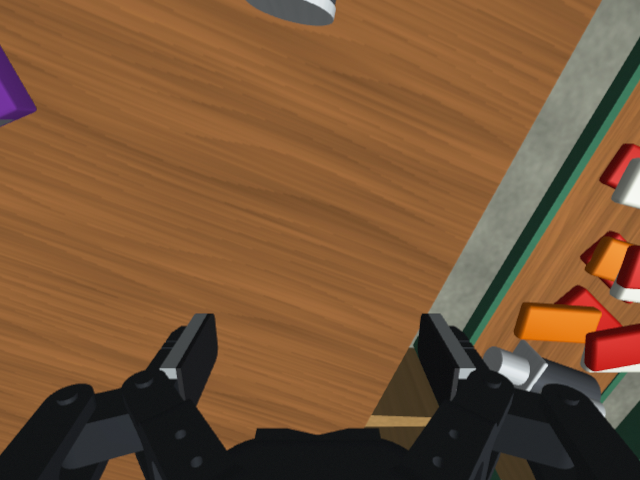

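Top view: the jig plate spans about (203,233)–(388,205), the lamp is at (330,213) with red rear on the right, and the clamp is near (262,238). I'll enlarge it to read the corners.

Run:
```python
import pickle,cv2
c=pickle.load(open("top0.pkl","rb"))
f=c["frame"][160:300,190:400,::-1]
cv2.imwrite("pics/topc.png",cv2.resize(f,None,fx=3.8,fy=3.8,interpolation=cv2.INTER_CUBIC))
c=pickle.load(open("scene0.pkl","rb"))
f=c["frame"][220:340,240:420,::-1]
cv2.imwrite("pics/scenec.png",cv2.resize(f,None,fx=4.4,fy=4.4,interpolation=cv2.INTER_CUBIC))
```

```text
(no output)
```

View pics/topc.png

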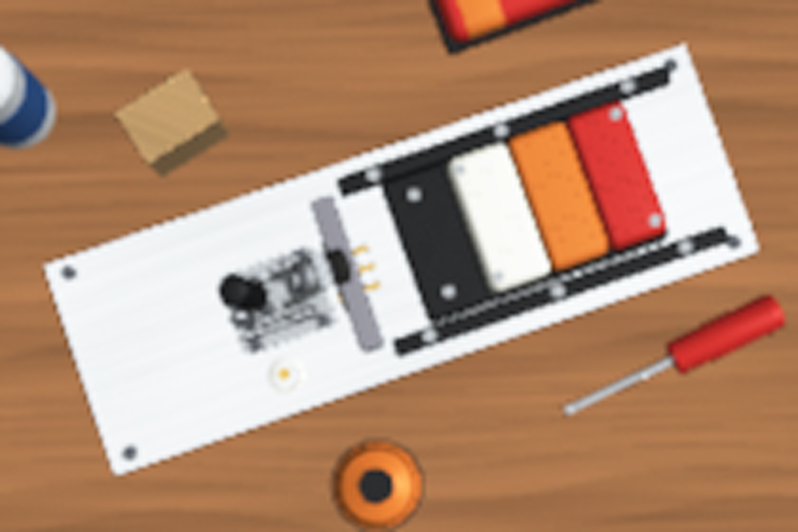

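View pics/scenec.png

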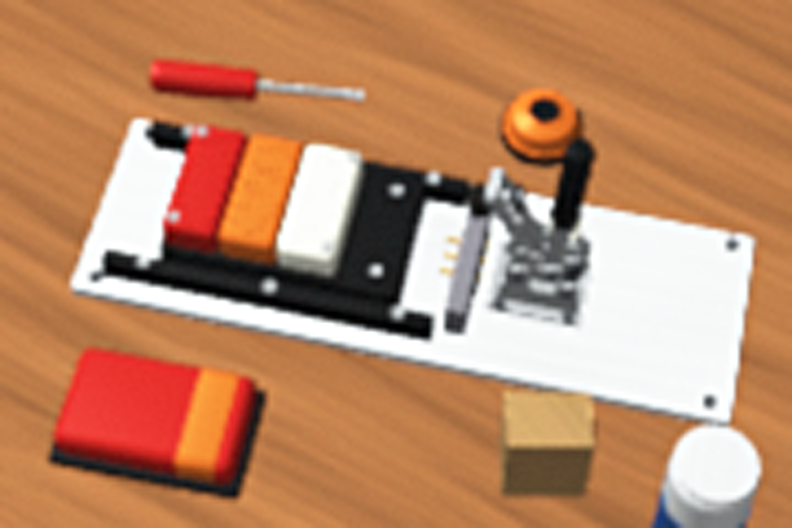

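```bash
cat > h.py <<'E'
import numpy as np,pickle,cv2
from scipy.spatial.transform import Rotation as Ro
def ray(c,u,v,z):
    R=np.array(c["R"]);t=np.array(c["t"])
    d=R.T@np.array([(u-c["cx"])/c["fx"],(v-c["cy"])/c["fy"],1]);o=-R.T@t
    return o+d*(z-o[2])/d[2]
def tri(p):
    A=[];b=[]
    for c,u,v in p:
        R=np.array(c["R"]);t=np.array(c["t"])
        d=R.T@np.array([(u-c["cx"])/c["fx"],(v-c["cy"])/c["fy"],1]);d/=np.linalg.norm(d);o=-R.T@t
        P=np.eye(3)-np.outer(d,d);A.append(P);b.append(P@o)
    return np.linalg.lstsq(np.vstack(A),np.hstack(b),rcond=None)[0]
def proj(c,X):
    q=np.array(c["R"])@np.array(X)+np.array(c["t"]);return np.array([q[0]/q[2]*c["fx"]+c["cx"],q[1]/q[2]*c["fy"]+c["cy"]])
E
python3 - <<'E'
from h import *
T=pickle.load(open("top0.pkl","rb"));S=pickle.load(open("scene0.pkl","rb"))
J=np.array([(220,-75),(-240,-75),(-240,75),(220,75)])
def fit(C,px):
    W=np.array([ray(C,u,v,12)[:2] for u,v in px])
    z=J@[1,1j]; w=W@[1,1j]
    a=np.polyfit(z,w,1); print(a,abs(a[0]),np.angle(a[0]),abs(np.polyval(a,z)-w)); return a
a=fit(T,[(190+u/3.8,160+v/3.8) for u,v in [(45,264),(685,43),(759,249),(118,475)]])
b=fit(S,[(240+u/4.4,220+v/4.4) for u,v in [(728,420),(75,290),(138,120),(755,236)]])
def jg(W,a): z=((W[0]+1j*W[1])-a[1])/a[0]*abs(a[0]); return z.real.round(1),z.imag.round(1),W[2]
for n,u,v,z in [("rear",625,103,68),("rear",665,236,68),("plug",385,180,42),("plug",432,325,42),("stop",315,200,44),("stop",383,345,44),("stopfaceR",335,197,44),("marker",377,485,20),("bulb",285,374,45),("carton",170,110,70)]:
    print(n,jg(ray(T,190+u/3.8,160+v/3.8,z),a))
# lever tip: tri
L=tri([(T,190+238/3.8,160+290/3.8),(S,240+577/4.4,220+150/4.4)]); print("tip",L,jg(L,a))
for z in (160,175): print(jg(ray(T,190+238/3.8,160+290/3.8,z),a),jg(ray(S,240+577/4.4,220+150/4.4,z),b))
zt=T["z_map"]
print(zt[225:245,246:262].min())
np.set_printoptions(linewidth=200)
print(T["z_map"][228:246:2,240:270:2].round(0))
np.save("jig.npy",a)
E
```

```text
[-3.07766669e-01 +0.94633545j  5.47003957e+02-37.96685445j] 0.9951236598203635 1.885226674939319 [0.68996109 0.22698121 0.3032066  0.71865156]
[-3.08328073e-01 +0.94174314j  5.47572802e+02-31.14016486j] 0.9909320572893583 1.8871987230343727 [1.48019643 1.57533175 1.20911002 1.08224691]
rear (np.float64(-178.6), np.float64(-42.2), np.float64(68.0))
rear (np.float64(-173.8), np.float64(48.3), np.float64(68.0))
plug (np.float64(-14.9), np.float64(-49.5), np.float64(42.0))
plug (np.float64(-12.5), np.float64(51.4), np.float64(42.0))
stop (np.float64(33.1), np.float64(-52.0), np.float64(44.0))
stop (np.float64(22.3), np.float64(53.3), np.float64(44.0))
stopfaceR (np.float64(20.0), np.float64(-49.5), np.float64(44.0))
marker (np.float64(57.0), np.float64(138.8), np.float64(20.0))
bulb (np.float64(89.1), np.float64(50.0), np.float64(45.0))
carton (np.float64(102.1), np.float64(-135.2), np.float64(70.0))
tip [517.64981765  50.45640648 172.60358338] (np.float64(93.2), np.float64(0.6), np.float64(172.6035833789666))
(np.float64(92.3), np.float64(-0.9), np.float64(160.0)) (np.float64(88.2), np.
[... 285 characters left out ...]
1374. 1368. 1372. 1373. 1329. 1314. 1270. 1272.]
 [1373. 1377. 1372. 1375. 1376. 1367. 1376. 1368. 1370. 1353. 1314. 1314. 1299. 1264. 1264.]
 [1371. 1377. 1373. 1378. 1205. 1209. 1204. 1219. 1280. 1329. 1372. 1319. 1340. 1269. 1269.]
 [1371. 1376. 1374. 1373. 1205. 1204. 1205. 1210. 1229. 1269. 1335. 1369. 1373. 1337. 1273.]
 [1371. 1378. 1377. 1369. 1207. 1208. 1206. 1212. 1233. 1267. 1370. 1369. 1370. 1334. 1293.]
 [1376. 1376. 1376. 1367. 1325. 1203. 1206. 1231. 1247. 1275. 1308. 1333. 1317. 1301. 1316.]
 [1373. 1368. 1370. 1372. 1373. 1366. 1319. 1283. 1280. 1330. 1334. 1364. 1309. 1309. 1330.]
 [1375. 1375. 1365. 1369. 1375. 1319. 1323. 1318. 1332. 1319. 1325. 1334. 1367. 1326. 1338.]]
```

```bash
cat >> h.py <<'E'
a=np.load("jig.npy") if __import__("os").path.exists("jig.npy") else None
ex=np.array([np.cos(1.8855),np.sin(1.8855),0]);ey=np.array([-ex[1],ex[0],0])
O=np.array([547.0,-37.0,0])
def j2w(x,y,z): return O+x*ex+y*ey+np.array([0,0,z])
def w2j(W): d=np.array(W)-O; return np.array([d@ex,d@ey,W[2]])
def show():
    from bench import r
    s=r.read_state();R=Ro.from_rotvec(s["tcp_rot"]).as_matrix()
    tip=s["ee_pos"]+173*R[:,1]
    print("t",round(s["t"],2),"tipjig",w2j(tip).round(1),"F",s["wrist_force"].round(1),"Fjig",(s["wrist_force"]@ex).round(1),"gap",round(s["finger_gap"],1),"q",s["joint_pos"].round(2))
    print(R.round(3)); return s,R,tip
def delta(tipj,Rd=None):
    """shift in current tool axes (m) & rotvec deg to reach tip at jig pt w/ orientation Rd (tool x=+-ex)"""
    s,R,tip=show()
    if Rd is None: Rd=R
    tcp=j2w(*tipj)-173*Rd[:,1]
    print("shift tool",(R.T@(tcp-s["ee_pos"])/1000).round(4),"turn",np.degrees((Ro.from_matrix(R.T@Rd)).as_rotvec()).round(2))
def Rdown(sg=1):
    x=sg*ex;y=np.array([0,0,-1.]);return np.column_stack([x,y,np.cross(x,y)])
E
python3 - <<'E'
from h import *
for sg in(1,-1): delta((-225,0,120),Rdown(sg))
E
```

```text
t 0.15 tipjig [-469.2  469.5  231.1] F [-0.1  0.1  0.2] Fjig 0.1 gap 85.2 q [-1.24  0.12  1.44  0.    1.58 -0.04]
[[-0.931 -0.     0.364]
 [-0.364  0.001 -0.931]
 [-0.    -1.    -0.001]]
shift tool [-0.4829  0.1114 -0.2166] turn [4.000e-02 9.333e+01 4.000e-02]
t 0.15 tipjig [-469.2  469.5  231.1] F [-0.1  0.1  0.2] Fjig 0.1 gap 85.2 q [-1.24  0.12  1.44  0.    1.58 -0.04]
[[-0.931 -0.     0.364]
 [-0.364  0.001 -0.931]
 [-0.    -1.    -0.001]]
shift tool [-0.4829  0.1114 -0.2166] turn [ 4.000e-02 -8.667e+01 -4.000e-02]
```

>>> step_arm(rows=[[[0, 0, 0, 0, -8.5, 0, 0], [0, 0, 0, 0, -8.5, 0, 0], [0, 0, 0, 0, -8.5, 0, 0], [0, 0, 0, 0, -8.5, 0, 0], [0, 0, 0, 0, -8.5, 0, 0], [0, 0, 0, 0, -8.5, 0, 0], [0, 0, 0, 0, -8.5, 0, 0], [0, 0, 0, 0, -8.5, 0, 0], [0, 0, 0, 0, -8.5, 0, 0], [0, 0, 0, 0, -8.5, 0, 0]]], grip_force=60)

```text
t: 1.15
ee_pos: [245.8, -628.7, 404.4]
tcp_rot: [-1.333, 0.992, -0.991]
wrist_force: [0.1, 0.5, 0.5]
finger_gap: -0.6
```

Run:
```python
from h import *
delta((-225,0,150),Rdown(-1))
```

```text
t 1.15 tipjig [-469.3  469.5  231.4] F [0.1 0.5 0.5] Fjig 0.4 gap -0.6 q [-1.24  0.12  1.44 -0.    1.58 -1.53]
[[ 0.288 -0.     0.958]
 [-0.958  0.001  0.288]
 [-0.001 -1.    -0.   ]]
shift tool [-0.2551  0.0815  0.4637] turn [ 0.   -1.32 -0.03]
```

>>> step_arm(rows=[[[-0.02, 0, 0.038, 0, -0.13, 0, 0], [-0.02, 0, 0.038, 0, -0.13, 0, 0], [-0.02, 0, 0.038, 0, -0.13, 0, 0], [-0.02, 0, 0.038, 0, -0.13, 0, 0], [-0.02, 0, 0.038, 0, -0.13, 0, 0], [-0.02, 0, 0.038, 0, -0.13, 0, 0], [-0.02, 0, 0.038, 0, -0.13, 0, 0], [-0.02, 0, 0.038, 0, -0.13, 0, 0], [-0.02, 0, 0.038, 0, -0.13, 0, 0], [-0.02, 0, 0.038, 0, -0.13, 0, 0]]])

```text
t: 2.15
ee_pos: [552.1, -325.1, 404.6]
tcp_rot: [-1.339, 0.979, -0.979]
wrist_force: [-0.1, -1.2, 0.2]
finger_gap: 0.1
```

Run:
```python
from h import *
delta((-225,0,120),Rdown(-1))
```

```text
t 2.15 tipjig [-275.5   84.4  231.6] F [-0.1 -1.2  0.2] Fjig -1.1 gap 0.1 q [-0.57  0.04  1.52 -0.    1.58 -0.88]
[[ 0.303 -0.     0.953]
 [-0.953  0.     0.303]
 [-0.    -1.    -0.   ]]
shift tool [-0.051   0.1116  0.0841] turn [ 0.   -0.37 -0.  ]
```

>>> step_arm(rows=[[[-0.008, 0.01, 0.014, 0, -0.04, 0, 0], [-0.008, 0.01, 0.014, 0, -0.04, 0, 0], [-0.008, 0.01, 0.014, 0, -0.04, 0, 0], [-0.008, 0.01, 0.014, 0, -0.04, 0, 0], [-0.008, 0.01, 0.014, 0, -0.04, 0, 0], [-0.008, 0.01, 0.014, 0, -0.04, 0, 0], [0, 0.01, 0, 0, 0, 0, 0], [0, 0.01, 0, 0, 0, 0, 0], [0, 0.01, 0, 0, 0, 0, 0], [0, 0, 0, 0, 0, 0, 0]]])

```text
t: 3.15
ee_pos: [615.9, -255.6, 312.9]
tcp_rot: [-1.341, 0.978, -0.975]
wrist_force: [0.2, -0.1, -0.1]
finger_gap: 0.3
```

Run:
```python
from h import *
from bench import r
delta((-225,0,35),Rdown(-1))
for n in("wrist","scene","top"):
    c=r.capture(n); pickle.dump(c,open(n+"1.pkl","wb"))
    f=c["frame"][:,:,::-1]
    if n=="scene": f=cv2.resize(f[210:340,230:420],None,fx=4.2,fy=4.2,interpolation=cv2.INTER_CUBIC)
    if n=="top": f=cv2.resize(f[160:300,190:400],None,fx=3.8,fy=3.8,interpolation=cv2.INTER_CUBIC)
    cv2.imwrite(f"pics/{n}1.png",f)
```

```text
t 3.15 tipjig [-229.     2.4  139.9] F [ 0.2 -0.1 -0.1] Fjig -0.1 gap 0.3 q [-0.43  0.14  1.57 -0.    1.44 -0.74]
[[ 0.307 -0.002  0.952]
 [-0.952  0.001  0.307]
 [-0.001 -1.    -0.002]]
shift tool [-0.0041  0.1049  0.0023] turn [ 0.09 -0.17 -0.08]
```

View pics/wrist1.png

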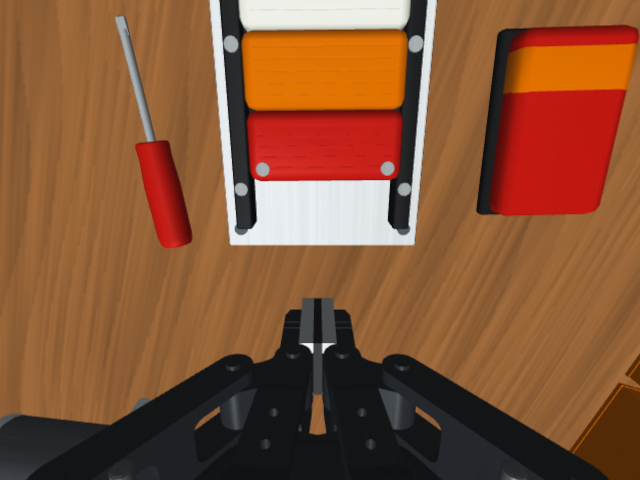

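View pics/scene1.png

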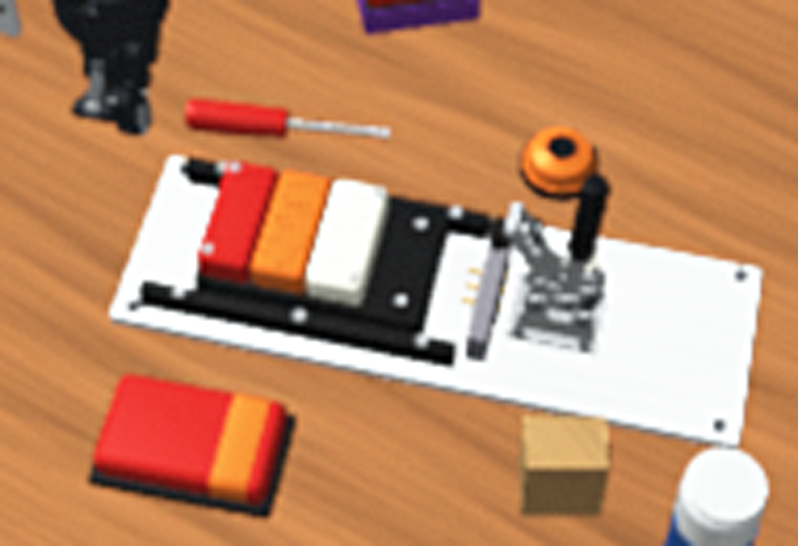

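View pics/top1.png

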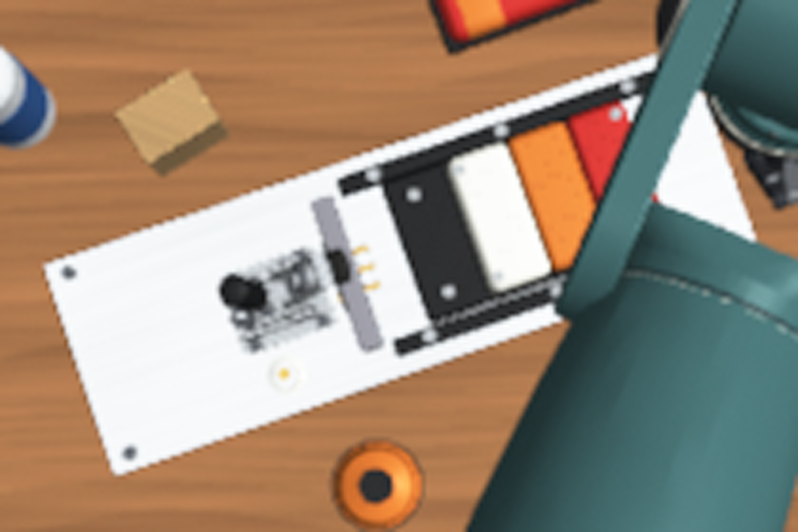

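Wrist view: lamp rear edge at row 180 (cols 250–402), plate end at row 244 (cols 231–414), and fingertips at (318,300) on the plate's middle line. Now I'll cross-check against the wrist calibration.

Run:
```python
from h import *
W=pickle.load(open("wrist1.pkl","rb"))
for n,u,v,z in [("plateL",231,244.5,12),("plateR",414,244.5,12),("rearL",250,180,64),("rearR",401,180,64),("railL",246,228,34),("railR",398,228,34)]:
    p=ray(W,u,v,z); print(n,p.round(1),w2j(p).round(1))
print(W["z_map"][176,330],W["z_map"][182:200:4,330])
for v in (170,178,184,200,240):
  for u in (330,):
    d=W["z_map"][v,u]; q=W["R"].T@(d*np.array([(u-W["cx"])/W["fx"],(v-W["cy"])/W["fy"],1])-W["t"]); print(v,w2j(q).round(1))
print(proj(W,j2w(-229,2.4,140)))
```

```text
plateL [ 551.7 -285.9   12. ] [-238.2   72.6   12. ]
plateR [ 691.9 -240.8   12. ] [-238.6  -74.7   12. ]
rearL [ 560.5 -220.7   64. ] [-178.8   44.    64. ]
rearR [ 648.5 -192.4   64. ] [-179.1  -48.4   64. ]
railL [ 562.3 -261.3   34. ] [-218.1   54.9   34. ]
railR [ 667.6 -227.4   34. ] [-218.4  -55.7   34. ]
212.97578 [269.6837  271.3632  271.65244 272.60638 273.93607]
170 [-172.8   -4.9   65.5]
178 [-177.5   -4.9   66. ]
184 [-189.9   -6.8   11.1]
200 [-202.1   -6.8   12.3]
240 [-234.8   -7.1   11.4]
[318.22660736 315.81557551]
```

>>> step_arm(rows=[[[0, 0.013, 0.0003, 0.01, 0, 0, 0], [0, 0.013, 0.0003, 0.01, 0, 0, 0], [0, 0.013, 0.0003, 0.01, 0, 0, 0], [0, 0.013, 0.0003, 0.01, 0, 0, 0], [0, 0.013, 0.0003, 0.01, 0, 0, 0], [0, 0.013, 0.0003, 0.01, 0, 0, 0], [0, 0.013, 0.0003, 0.01, 0, 0, 0], [0, 0.009, 0, 0, 0, 0, 0], [-0.008, 0, 0, 0, 0, 0, 0], [-0.008, 0, 0, 0, 0, 0, 0]]])

```text
t: 4.3
ee_pos: [613.4, -238.9, 214.8]
tcp_rot: [-1.34, 0.976, -0.977]
wrist_force: [0.3, -0.1, -0.2]
finger_gap: 0.3
```

Run:
```python
from h import *
delta((-161,-0.5,40),Rdown(-1))
```

```text
t 4.3 tipjig [-212.5   -0.9   41.8] F [ 0.3 -0.1 -0.2] Fjig -0.2 gap 0.3 q [-0.41  0.19  1.67  0.    1.28 -0.72]
[[ 0.307  0.001  0.952]
 [-0.952  0.     0.307]
 [-0.    -1.     0.001]]
shift tool [-0.0515  0.0018 -0.0003] turn [-0.07 -0.15 -0.01]
```

>>> step_arm(rows=[[[-0.005, 0, 0, 0, 0, 0, 0], [-0.005, 0, 0, 0, 0, 0, 0], [-0.004, 0, 0, 0, 0, 0, 0], [-0.004, 0, 0, 0, 0, 0, 0], [-0.004, 0, 0, 0, 0, 0, 0], [-0.004, 0, 0, 0, 0, 0, 0], [-0.004, 0, 0, 0, 0, 0, 0], [-0.004, 0, 0, 0, 0, 0, 0], [-0.004, 0, 0, 0, 0, 0, 0], [-0.004, 0, 0, 0, 0, 0, 0]]])

```text
t: 5.3
ee_pos: [600.6, -199.2, 214.8]
tcp_rot: [-1.34, 0.975, -0.977]
wrist_force: [1.4, -3.3, 0.5]
finger_gap: -0.1
```

Run:
```python
from h import *
delta((-161,-0.5,40),Rdown(-1))
```

```text
t 5.3 tipjig [-170.8   -1.    41.8] F [ 1.4 -3.3  0.5] Fjig -3.6 gap -0.1 q [-0.36  0.14  1.73  0.    1.27 -0.67]
[[ 0.307  0.001  0.952]
 [-0.952  0.     0.307]
 [ 0.    -1.     0.001]]
shift tool [-0.0098  0.0018 -0.0003] turn [-0.08 -0.14  0.02]
```

>>> step_arm(rows=[[[-0.001, 0, 0, 0, 0, 0, 0], [-0.001, 0, 0, 0, 0, 0, 0], [-0.001, 0, 0, 0, 0, 0, 0], [-0.001, 0, 0, 0, 0, 0, 0], [-0.001, 0, 0, 0, 0, 0, 0], [-0.001, 0, 0, 0, 0, 0, 0], [-0.001, 0, 0, 0, 0, 0, 0], [-0.001, 0, 0, 0, 0, 0, 0], [-0.001, 0, 0, 0, 0, 0, 0], [0, 0, 0, 0, 0, 0, 0]]])

```text
t: 6.3
ee_pos: [597.9, -190.7, 214.8]
tcp_rot: [-1.34, 0.975, -0.976]
wrist_force: [1.0, -4.1, 3.8]
finger_gap: -0.2
```

Run:
```python
from h import *
delta((-161,-0.5,40),Rdown(-1))
```

```text
t 6.3 tipjig [-161.9   -1.    41.8] F [ 1.  -4.1  3.8] Fjig -4.3 gap -0.2 q [-0.35  0.13  1.74  0.    1.27 -0.66]
[[ 0.307  0.001  0.952]
 [-0.952  0.     0.307]
 [-0.    -1.     0.001]]
shift tool [-0.0009  0.0018 -0.0003] turn [-0.07 -0.13 -0.  ]
```

>>> step_arm(rows=[[[-0.0005, 0, 0, 0, 0, 0, 0], [-0.0005, 0, 0, 0, 0, 0, 0], [-0.0005, 0, 0, 0, 0, 0, 0], [-0.0005, 0, 0, 0, 0, 0, 0], [-0.0005, 0, 0, 0, 0, 0, 0], [-0.0005, 0, 0, 0, 0, 0, 0], [0, 0, 0, 0, 0, 0, 0], [0, 0, 0, 0, 0, 0, 0], [0, 0, 0, 0, 0, 0, 0], [0, 0, 0, 0, 0, 0, 0]]])

```text
t: 7.3
ee_pos: [597.0, -188.0, 214.8]
tcp_rot: [-1.34, 0.975, -0.977]
wrist_force: [1.5, -4.7, 3.4]
finger_gap: 0.3
```

Run:
```python
from h import *
delta((-161,-0.5,40),Rdown(-1))
from bench import r
for n in("wrist","scene","top"):
    c=r.capture(n); pickle.dump(c,open(n+"2.pkl","wb"))
    f=c["frame"][:,:,::-1]
    if n=="scene": f=cv2.resize(f[210:340,230:420],None,fx=4.2,fy=4.2,interpolation=cv2.INTER_CUBIC)
    if n=="top": f=cv2.resize(f[160:300,190:400],None,fx=3.8,fy=3.8,interpolation=cv2.INTER_CUBIC)
    cv2.imwrite(f"pics/{n}2.png",f)
```

```text
t 7.3 tipjig [-159.1   -1.    41.8] F [ 1.5 -4.7  3.4] Fjig -5.0 gap 0.3 q [-0.35  0.13  1.75  0.    1.27 -0.66]
[[ 0.307  0.001  0.952]
 [-0.952  0.     0.307]
 [ 0.    -1.     0.001]]
shift tool [ 0.0019  0.0018 -0.0003] turn [-0.08 -0.13  0.01]
```

View pics/wrist2.png

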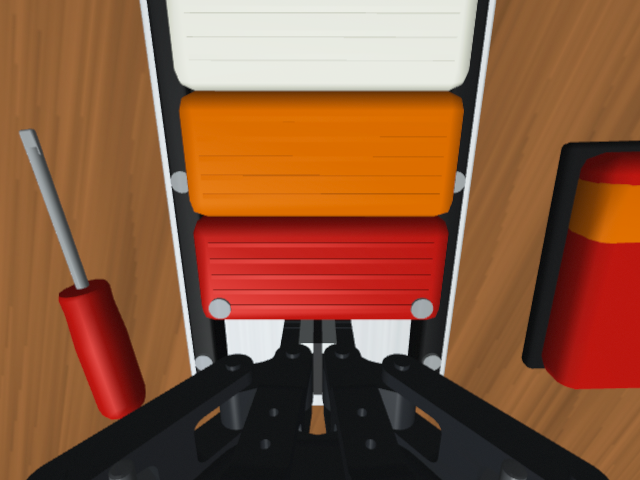

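View pics/scene2.png

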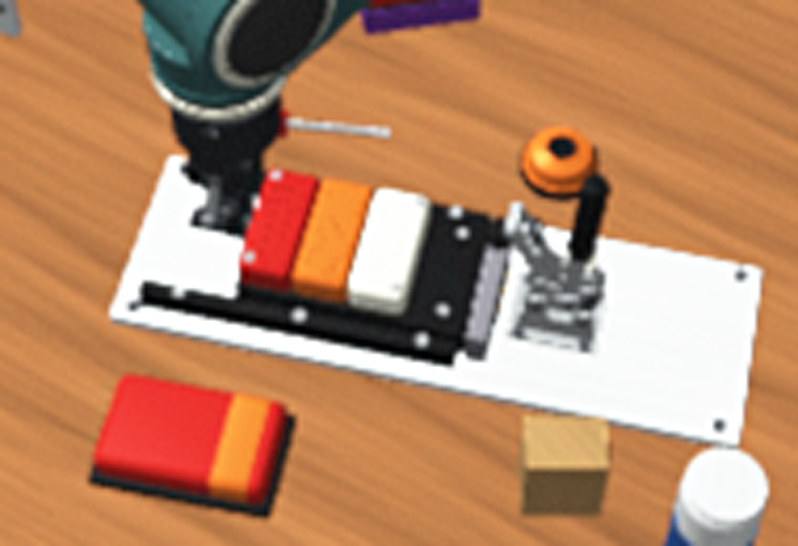

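View pics/top2.png

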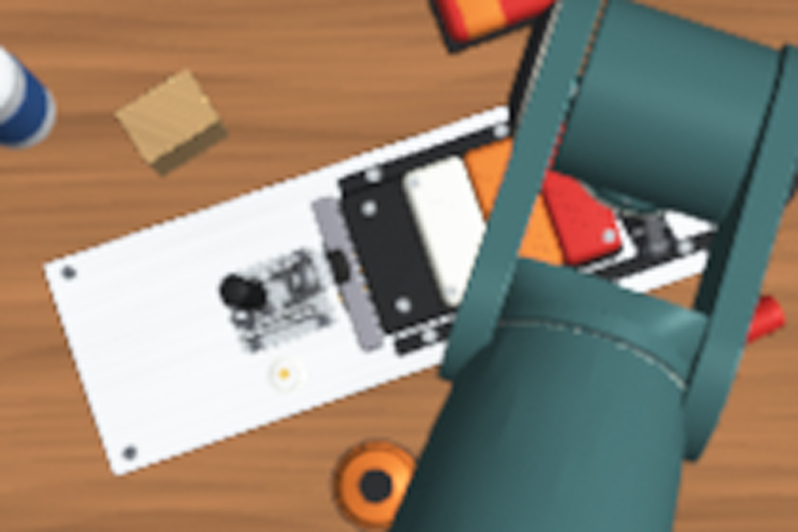

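The lamp is at or very near the stop in both views. I'll press a little further to see the force rise against the block.

>>> step_arm(rows=[[[-0.0005, 0, 0, 0, 0, 0, 0], [-0.0005, 0, 0, 0, 0, 0, 0], [-0.0005, 0, 0, 0, 0, 0, 0], [-0.0005, 0, 0, 0, 0, 0, 0], [0, 0, 0, 0, 0, 0, 0], [0, 0, 0, 0, 0, 0, 0], [0, 0, 0, 0, 0, 0, 0], [0, 0, 0, 0, 0, 0, 0], [0, 0, 0, 0, 0, 0, 0], [0, 0, 0, 0, 0, 0, 0]]])

```text
t: 8.45
ee_pos: [596.6, -186.7, 214.9]
tcp_rot: [-1.34, 0.974, -0.979]
wrist_force: [5.4, -12.8, -0.1]
finger_gap: -0.4
```

Run:
```python
from h import *
delta((-161,-0.5,40),Rdown(-1))
```

```text
t 8.45 tipjig [-158.1   -1.1   41.9] F [  5.4 -12.8  -0.1] Fjig -13.9 gap -0.4 q [-0.34  0.12  1.75 -0.    1.27 -0.66]
[[ 0.307  0.003  0.952]
 [-0.952 -0.001  0.307]
 [ 0.002 -1.     0.002]]
shift tool [ 0.0033  0.0019 -0.0003] turn [-0.12 -0.15  0.12]
```

Force rose to 14 N with the tip stalled, so the lamp is home. Back off, raise, and go to the clamp.

>>> step_arm(rows=[[[0.003, 0, 0, 0, 0, 0, 0], [0.008, 0, 0, 0, 0, 0, 0], [0.012, 0, 0, 0, 0, 0, 0], [0.01, -0.005, 0, 0, 0, 0, 0], [0, -0.03, 0, 0, 0, 0, 0], [0, -0.035, 0, 0, 0, 0, 0], [0, -0.035, 0, 0, 0, 0, 0], [0, -0.035, 0, 0, 0, 0, 0], [0, -0.035, 0, 0, 0, 0, 0], [0, -0.01, 0, 0, 0, 0, 0]]])

```text
t: 9.45
ee_pos: [606.4, -218.2, 404.6]
tcp_rot: [-1.338, 0.971, -0.981]
wrist_force: [0.4, -0.3, 0.2]
finger_gap: 0.0
```

Run:
```python
from h import *
delta((30,-0.5,225),Rdown(-1))
```

```text
t 9.45 tipjig [-191.2   -1.3  231.6] F [ 0.4 -0.3  0.2] Fjig -0.4 gap 0.0 q [-0.39  0.05  1.51  0.    1.57 -0.7 ]
[[ 0.307  0.006  0.952]
 [-0.952 -0.001  0.307]
 [ 0.003 -1.     0.005]]
shift tool [-0.2207  0.0059 -0.0005] turn [-0.3  -0.15  0.19]
```

>>> step_arm(rows=[[[-0.01, 0, 0, -0.3, -0.15, 0.2, 0], [-0.022, 0, 0, 0, 0, 0, 0], [-0.026, 0, 0, 0, 0, 0, 0], [-0.026, 0, 0, 0, 0, 0, 0], [-0.026, 0, 0, 0, 0, 0, 0], [-0.026, 0, 0, 0, 0, 0, 0], [-0.026, 0, 0, 0, 0, 0, 0], [-0.022, 0, 0, 0, 0, 0, 0], [-0.014, 0, 0, 0, 0, 0, 0], [0, 0, 0, 0, 0, 0, 0]]])

```text
t: 10.45
ee_pos: [544.2, -27.5, 399.4]
tcp_rot: [-1.344, 0.978, -0.967]
wrist_force: [0.1, 0.1, -0.4]
finger_gap: -0.1
```

Run:
```python
from h import *
delta((30,-0.5,225),Rdown(-1))
from bench import r
for n in("wrist","scene","top"):
    c=r.capture(n); pickle.dump(c,open(n+"3.pkl","wb"))
    f=c["frame"][:,:,::-1]
    if n=="scene": f=cv2.resize(f[210:340,230:420],None,fx=4.2,fy=4.2,interpolation=cv2.INTER_CUBIC)
    if n!="top": cv2.imwrite(f"pics/{n}3.png",f)
```

```text
t 10.45 tipjig [ 10.7   0.6 226.4] F [ 0.1  0.1 -0.4] Fjig 0.0 gap -0.1 q [-0.1  -0.17  1.73  0.    1.59 -0.41]
[[ 0.312 -0.006  0.95 ]
 [-0.95   0.002  0.312]
 [-0.004 -1.    -0.005]]
shift tool [-0.0201  0.0015  0.0003] turn [ 0.29  0.13 -0.24]
```

View pics/wrist3.png

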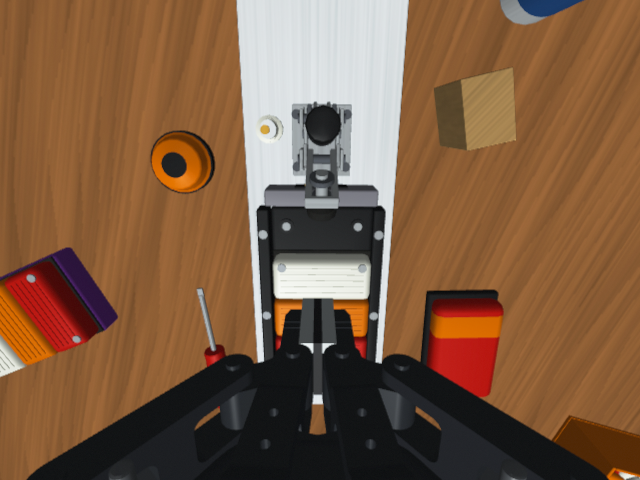

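View pics/scene3.png

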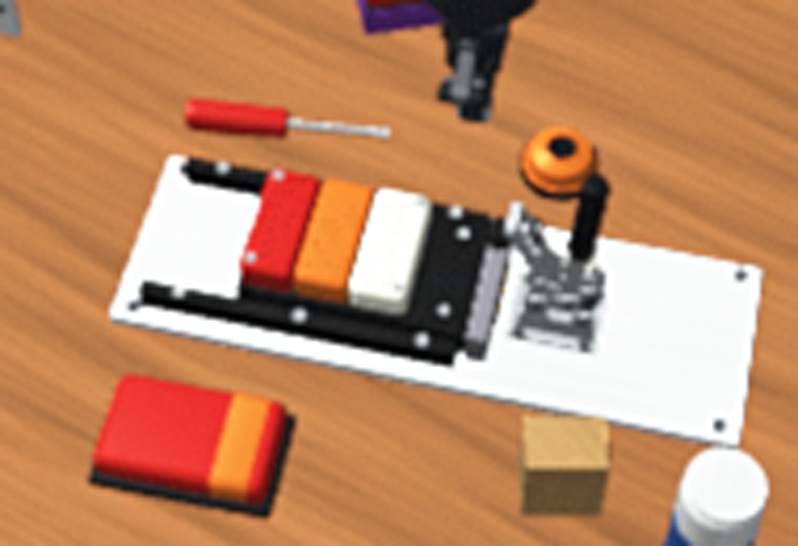

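The lamp is against the grey block (wrist image row ~207). The lever's grip end is at (323,122) in the wrist image. Triangulate it.

Run:
```python
from h import *
W=pickle.load(open("wrist3.pkl","rb"));T=pickle.load(open("top3.pkl","rb"));S=pickle.load(open("scene3.pkl","rb"))
def pt(C,u,v):
    d=C["z_map"][v,u]; return w2j(C["R"].T@(d*np.array([(u-C["cx"])/C["fx"],(v-C["cy"])/C["fy"],1])-C["t"])).round(1)
print("lever")
for v in range(104,176,5): print(v,pt(W,323,v))
print("row120",[pt(W,u,120) for u in range(300,346,6)])
for v in (178,185,195,203,210,220): print(v,pt(W,322,v))
p=w2j(tri([(W,323,120),(S,230+597/4.2,210+183/4.2),(T,190+236/3.8,160+288/3.8)]));print(p)
for u,v in [(250,236),(252,236),(250,238),(254,237)]: print(pt(T,u,v))
# stop/plug rows
for v in range(186,216,2): print(v,pt(W,290,v))
```

```text
lever
104 [111.3  -3.   16.5]
109 [100.4  -1.4 178. ]
114 [ 98.   -1.4 178.1]
119 [ 95.6  -1.4 177.9]
124 [ 93.2  -1.4 180.1]
129 [ 90.8  -1.5 178.9]
134 [ 88.4  -1.5 179.6]
139 [ 86.   -1.5 179.8]
144 [ 79.9  -2.3 105.4]
149 [70.9 -3.3 15.5]
154 [68.8 -2.9 50.2]
159 [64.6 -2.9 51.1]
164 [56.6 -3.4 14.7]
169 [ 63.   -2.3 112.1]
174 [ 60.3  -2.3 118.2]
row120 [array([96.8, 16.9, 47.8]), array([ 95.2,   7.3, 175.6]), array([ 95.2,   4.1, 178.7]), array([ 95.1,   1.1, 179.2]), array([ 95.2,  -1.9, 179.2]), array([ 95.2,  -5. , 178.7]), array([ 95.2,  -8. , 178.2]), array([ 96.9, -19. ,  47.7])]
178 [ 57.5  -1.6 118. ]
185 [ 52.8  -1.6 119.6]
195 [ 44.   -1.7 110.2]
203 [ 41.2  -1.6 125.1]
210 [ 33.   -1.8 111.4]
220 [ 24.8  -1.9 109.5]
[ 94.21516635  -0.71551689 177.52580731]
[ 73.9  28.4 470.6]
[ 91.    0.3 180.8]
[ 75.3  31.3 467.4]
[ 87.8   3.6 177.3]
186 [37.  28.4 27.4]
188 [37.1 27.5 39. ]
190 [35.9 27.2 43.3]
192 [34.3 27.2 44.2]
194 [32.6 27.2 45.1]
196 [30.4 27.3 43.4]
198 [28.1 27.5 41.6]
200 [26.5 27.5 42.9]
202 [24.7 27.5 43.2]
204 [22.8 27.5 43.1]
206 [19.9 28.  38.5]
208 [18.2 27.9 39.9]
210 [16.7 27.8 41.6]
212 [14.8 27.8 41.6]
214 [12.9 27.8 42. ]
```

>>> step_arm(rows=[[[-0.005, 0, 0, 0.3, 0.13, -0.24, 0], [-0.005, 0.005, 0, 0, 0, 0, 0], [-0.005, 0.01, 0, 0, 0, 0, 0], [-0.005, 0.01, 0, 0, 0, 0, 0], [-0.006, 0.01, 0.001, 0, 0, 0, 0], [-0.006, 0.012, 0.001, 0, 0, 0, 0], [-0.006, 0.012, 0, 0, 0, 0, 0], [-0.006, 0.012, 0, 0, 0, 0, 0], [-0.005, 0.006, 0, 0, 0, 0, 0], [0, 0, 0, 0, 0, 0, 0]]])

```text
t: 11.6
ee_pos: [531.6, 18.5, 322.3]
tcp_rot: [-1.341, 0.975, -0.975]
wrist_force: [-0.9, -0.6, -0.7]
finger_gap: -0.1
```

Run:
```python
from h import *
delta((71,-1.2,149),Rdown(-1))
from bench import r
for n in("wrist","scene"):
    c=r.capture(n); pickle.dump(c,open(n+"4.pkl","wb"))
    f=c["frame"][:,:,::-1]
    if n=="scene": f=cv2.resize(f[210:340,230:420],None,fx=4.2,fy=4.2,interpolation=cv2.INTER_CUBIC)
    if n!="top": cv2.imwrite(f"pics/{n}4.png",f)
```

```text
t 11.6 tipjig [ 57.5  -2.5 149.3] F [-0.9 -0.6 -0.7] Fjig -0.3 gap -0.1 q [-0.01 -0.16  1.85 -0.    1.46 -0.33]
[[ 0.308  0.     0.951]
 [-0.951 -0.     0.308]
 [ 0.    -1.    -0.   ]]
shift tool [-0.0134  0.0003 -0.0013] turn [ 0.   -0.08  0.01]
```

View pics/wrist4.png

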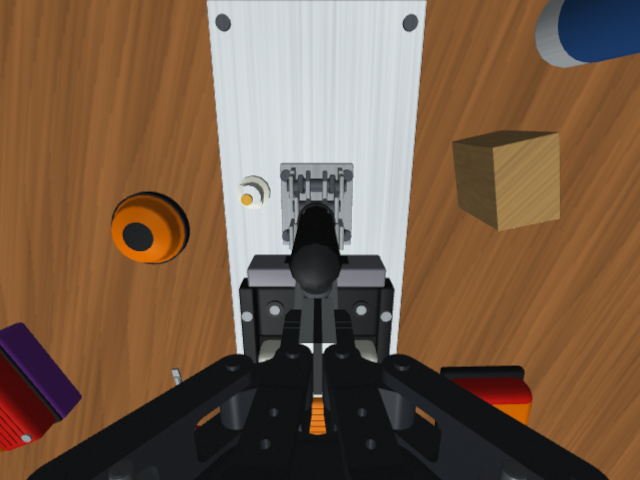

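View pics/scene4.png

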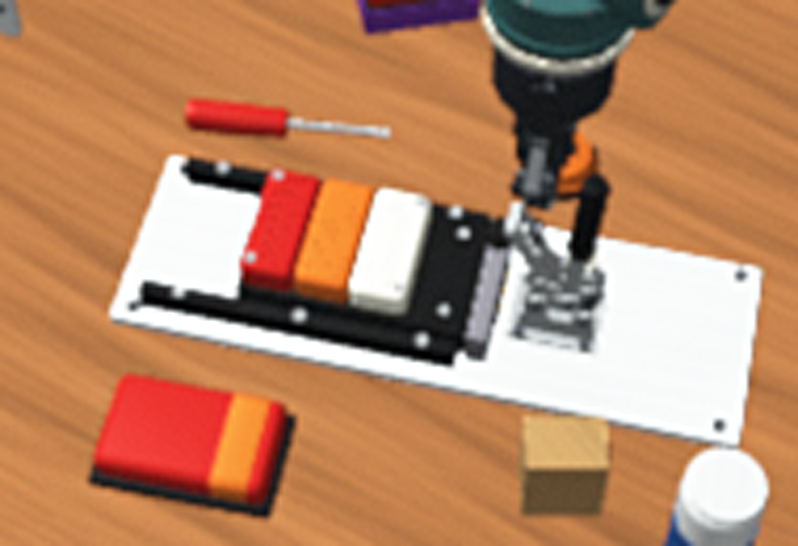

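Fingers are lined up behind the grip (316,270), clear of the arm. Begin pushing.

>>> step_arm(rows=[[[-0.004, 0, -0.0012, 0, -0.08, 0, 0], [-0.004, 0, 0, 0, 0, 0, 0], [-0.004, 0, 0, 0, 0, 0, 0], [-0.004, 0, 0, 0, 0, 0, 0], [-0.004, 0, 0, 0, 0, 0, 0], [-0.004, 0, 0, 0, 0, 0, 0], [-0.004, 0, 0, 0, 0, 0, 0], [-0.004, 0, 0, 0, 0, 0, 0], [-0.004, 0, 0, 0, 0, 0, 0], [0, 0, 0, 0, 0, 0, 0]]])

```text
t: 12.7
ee_pos: [519.4, 52.3, 323.2]
tcp_rot: [-1.341, 0.974, -0.975]
wrist_force: [-0.4, -0.0, 0.6]
finger_gap: -0.3
```

Run:
```python
from h import *
delta((126,-1.2,140),Rdown(-1))
from bench import r
c=r.capture("scene");f=c["frame"][:,:,::-1]
cv2.imwrite("pics/scene5.png",cv2.resize(f[210:340,230:420],None,fx=4.2,fy=4.2,interpolation=cv2.INTER_CUBIC))
```

```text
t 12.7 tipjig [ 93.4  -1.6 150.2] F [-0.4 -0.   0.6] Fjig 0.1 gap -0.3 q [ 0.05 -0.19  1.87 -0.    1.46 -0.26]
[[ 0.309  0.001  0.951]
 [-0.951 -0.     0.309]
 [ 0.    -1.     0.001]]
shift tool [-0.0326  0.0102 -0.0002] turn [-0.06 -0.01  0.02]
```

View pics/scene5.png

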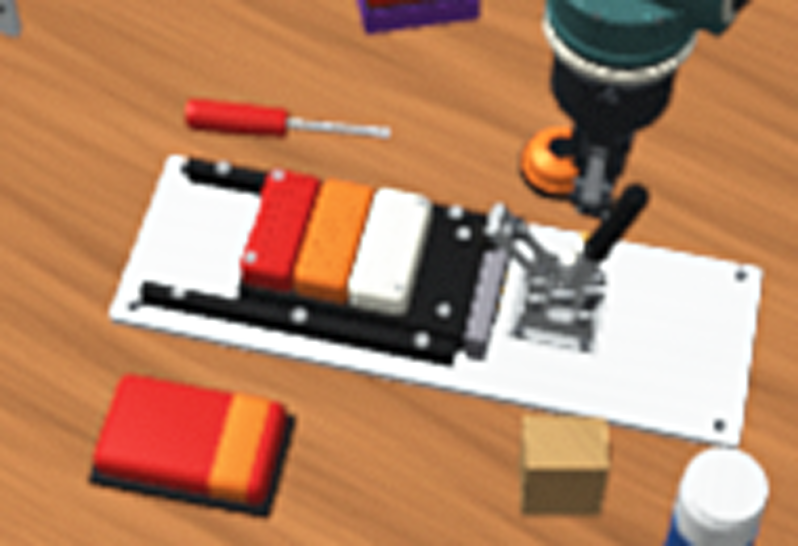

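The lever is tilting over and the arm is coming down. Continue along the arc, to about (126,140).

>>> step_arm(rows=[[[-0.004, 0.001, 0, 0, 0, 0, 0], [-0.004, 0.001, 0, 0, 0, 0, 0], [-0.004, 0.001, 0, 0, 0, 0, 0], [-0.004, 0.001, 0, 0, 0, 0, 0], [-0.004, 0.001, 0, 0, 0, 0, 0], [-0.004, 0.001, 0, 0, 0, 0, 0], [-0.004, 0.002, 0, 0, 0, 0, 0], [-0.004, 0.002, 0, 0, 0, 0, 0], [0, 0, 0, 0, 0, 0, 0], [0, 0, 0, 0, 0, 0, 0]]])

```text
t: 13.75
ee_pos: [509.7, 82.3, 313.1]
tcp_rot: [-1.341, 0.974, -0.975]
wrist_force: [0.2, 0.6, -0.6]
finger_gap: -0.1
```

Run:
```python
from h import *
delta((150,-1.2,117),Rdown(-1))
from bench import r
c=r.capture("scene");f=c["frame"][:,:,::-1]
cv2.imwrite("pics/scene6.png",cv2.resize(f[210:340,230:420],None,fx=4.2,fy=4.2,interpolation=cv2.INTER_CUBIC))
```

```text
t 13.75 tipjig [124.9  -1.6 140.1] F [ 0.2  0.6 -0.6] Fjig 0.5 gap -0.1 q [ 0.11 -0.2   1.89 -0.    1.44 -0.2 ]
[[ 0.309  0.001  0.951]
 [-0.951 -0.     0.309]
 [ 0.001 -1.     0.001]]
shift tool [-0.025   0.023  -0.0003] turn [-0.05 -0.02  0.03]
```

View pics/scene6.png

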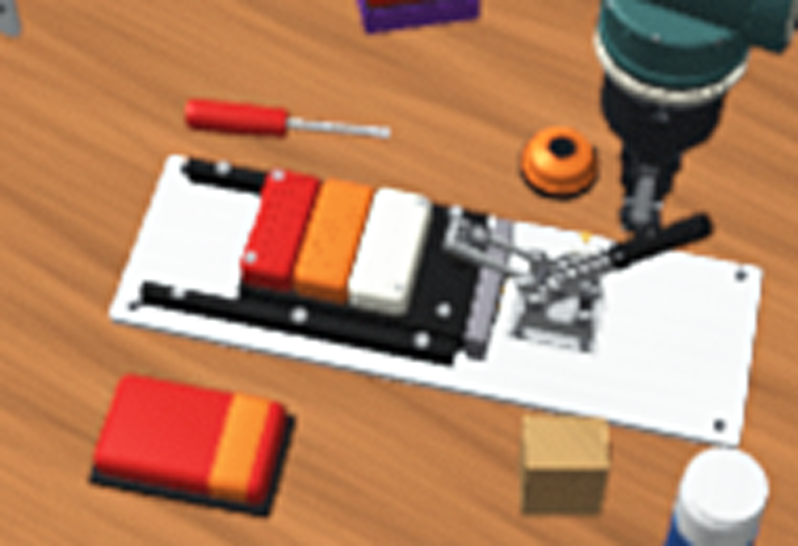

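The lever has fallen to about 1.1 rad with the foot on the lamp shoulder. Now press down near the grip's outer part.

>>> step_arm(rows=[[[-0.006, 0, 0, 0, 0, 0, 0], [-0.006, 0.001, 0, 0, 0, 0, 0], [-0.006, 0.002, 0, 0, 0, 0, 0], [-0.006, 0.003, 0, 0, 0, 0, 0], [-0.003, 0.004, 0, 0, 0, 0, 0], [0, 0.004, 0, 0, 0, 0, 0], [0, 0.004, 0, 0, 0, 0, 0], [0, 0.004, 0, 0, 0, 0, 0], [0, 0.002, 0, 0, 0, 0, 0], [0, 0, 0, 0, 0, 0, 0]]])

```text
t: 14.8
ee_pos: [501.5, 107.8, 289.3]
tcp_rot: [-1.341, 0.974, -0.976]
wrist_force: [-0.2, -0.0, 2.0]
finger_gap: -0.3
```

Run:
```python
from h import *
delta((160,-1.2,87),Rdown(-1))
```

```text
t 14.8 tipjig [151.7  -1.8 116.3] F [-0.2 -0.   2. ] Fjig 0.0 gap -0.3 q [ 0.16 -0.19  1.93 -0.    1.4  -0.15]
[[ 0.309  0.001  0.951]
 [-0.951 -0.     0.309]
 [ 0.001 -1.     0.001]]
shift tool [-0.0082  0.0293 -0.0004] turn [-0.08 -0.04  0.04]
```

>>> step_arm(rows=[[[-0.001, 0.002, 0, 0, 0, 0, 0], [-0.001, 0.002, 0, 0, 0, 0, 0], [-0.001, 0.002, 0, 0, 0, 0, 0], [-0.001, 0.002, 0, 0, 0, 0, 0], [-0.001, 0.002, 0, 0, 0, 0, 0], [-0.001, 0.002, 0, 0, 0, 0, 0], [-0.001, 0.002, 0, 0, 0, 0, 0], [-0.001, 0.002, 0, 0, 0, 0, 0], [0, 0.002, 0, 0, 0, 0, 0], [0, 0, 0, 0, 0, 0, 0]]])

```text
t: 15.8
ee_pos: [498.8, 115.6, 270.7]
tcp_rot: [-1.342, 0.974, -0.975]
wrist_force: [-0.0, 0.2, -0.1]
finger_gap: 0.1
```

Run:
```python
from h import *
delta((160,-1.2,87),Rdown(-1))
from bench import r
c=r.capture("scene");f=c["frame"][:,:,::-1]
cv2.imwrite("pics/scene7.png",cv2.resize(f[210:340,230:420],None,fx=4.2,fy=4.2,interpolation=cv2.INTER_CUBIC))
```

```text
t 15.8 tipjig [160.   -1.5  97.7] F [-0.   0.2 -0.1] Fjig 0.1 gap 0.1 q [ 0.18 -0.18  1.95 -0.    1.37 -0.14]
[[ 0.309  0.     0.951]
 [-0.951 -0.     0.309]
 [ 0.    -1.     0.   ]]
shift tool [ 0.      0.0107 -0.0002] turn [-0.02 -0.02  0.02]
```

View pics/scene7.png

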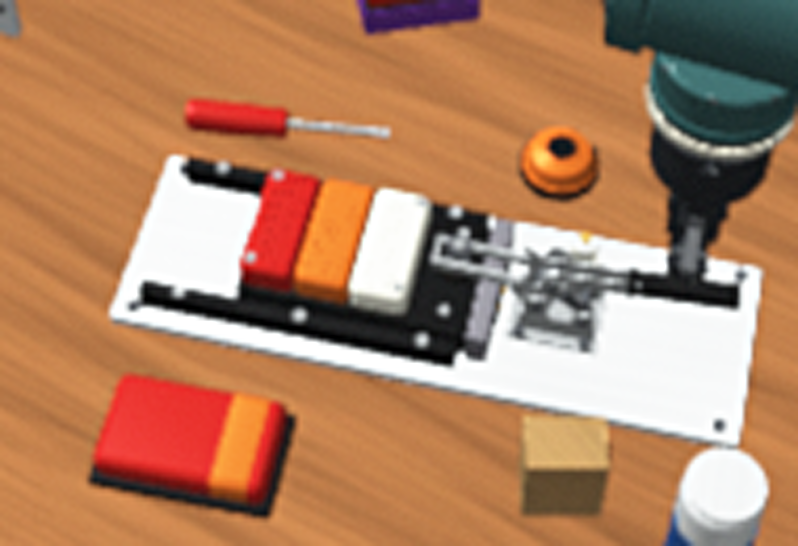

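The lever appears to have snapped down (contact force zero). I'll touch down gently to confirm it's on its stop.

>>> step_arm(rows=[[[0, 0.002, 0, 0, 0, 0, 0], [0, 0.002, 0, 0, 0, 0, 0], [0, 0.002, 0, 0, 0, 0, 0], [0, 0.001, 0, 0, 0, 0, 0], [0, 0.001, 0, 0, 0, 0, 0], [0, 0.001, 0, 0, 0, 0, 0], [0, 0.0005, 0, 0, 0, 0, 0], [0, 0.0005, 0, 0, 0, 0, 0], [0, 0.0005, 0, 0, 0, 0, 0], [0, 0, 0, 0, 0, 0, 0]]])

```text
t: 16.85
ee_pos: [499.0, 115.5, 260.7]
tcp_rot: [-1.341, 0.974, -0.976]
wrist_force: [0.4, -0.6, 0.7]
finger_gap: 0.4
```

Run:
```python
from h import *
delta((160,-1.2,87),Rdown(-1))
```

```text
t 16.85 tipjig [159.7  -1.7  87.7] F [ 0.4 -0.6  0.7] Fjig -0.7 gap 0.4 q [ 0.18 -0.17  1.96 -0.    1.35 -0.14]
[[ 0.309  0.001  0.951]
 [-0.951 -0.     0.309]
 [ 0.001 -1.     0.001]]
shift tool [-0.0001  0.0007 -0.0003] turn [-0.07 -0.03  0.04]
```

>>> step_arm(rows=[[[0, 0.0005, 0, 0, 0, 0, 0], [0, 0.0005, 0, 0, 0, 0, 0], [0, 0.0005, 0, 0, 0, 0, 0], [0, 0.0005, 0, 0, 0, 0, 0], [0, 0.0005, 0, 0, 0, 0, 0], [0, 0, 0, 0, 0, 0, 0], [0, 0, 0, 0, 0, 0, 0], [0, 0, 0, 0, 0, 0, 0], [0, 0, 0, 0, 0, 0, 0], [0, 0, 0, 0, 0, 0, 0]]])

```text
t: 17.85
ee_pos: [499.0, 115.6, 258.8]
tcp_rot: [-1.341, 0.973, -0.976]
wrist_force: [-2.6, 0.8, 6.7]
finger_gap: 0.1
```

Run:
```python
from h import *
delta((160,-1.2,87),Rdown(-1))
```

```text
t 17.85 tipjig [159.9  -1.9  85.8] F [-2.6  0.8  6.7] Fjig 1.5 gap 0.1 q [ 0.18 -0.17  1.96 -0.    1.35 -0.14]
[[ 0.309  0.002  0.951]
 [-0.951  0.     0.309]
 [ 0.001 -1.     0.002]]
shift tool [-0.0001 -0.0012 -0.0004] turn [-0.1  -0.03  0.03]
```

Contact with the grip at about 86 mm height is firm, as expected on the stop. Retract upward and check.

>>> step_arm(rows=[[[0, -0.003, 0, 0, 0, 0, 0], [0, -0.01, 0, 0, 0, 0, 0], [0, -0.02, 0, 0, 0, 0, 0], [0, -0.025, 0, 0, 0, 0, 0], [0, -0.025, 0, 0, 0, 0, 0], [0.01, -0.025, 0, 0, 0, 0, 0], [0.02, -0.02, 0, 0, 0, 0, 0], [0.02, -0.01, 0, 0, 0, 0, 0], [0.02, 0, 0, 0, 0, 0, 0], [0, 0, 0, 0, 0, 0, 0]]])

```text
t: 18.85
ee_pos: [520.8, 47.4, 397.2]
tcp_rot: [-1.34, 0.974, -0.978]
wrist_force: [-1.5, 0.0, -0.4]
finger_gap: -0.3
```

Run:
```python
from h import *
show()
from bench import r
for n in("wrist","scene"):
    c=r.capture(n); f=c["frame"][:,:,::-1]
    if n=="wrist":
        def pt(C,u,v):
            d=C["z_map"][v,u]; return w2j(C["R"].T@(d*np.array([(u-C["cx"])/C["fx"],(v-C["cy"])/C["fy"],1])-C["t"])).round(1)
        for s in range(75,215,10):
            u,v=proj(c,j2w(s,-1,80)).round().astype(int)
            if 0<=u<640 and 0<=v<480: print(s,(u,v),pt(c,u,v))
    if n=="scene": f=cv2.resize(f[210:340,230:420],None,fx=4.2,fy=4.2,interpolation=cv2.INTER_CUBIC)
    cv2.imwrite(f"pics/{n}8.png",f)
```

```text
t 18.85 tipjig [ 88.2  -1.5 224.2] F [-1.5  0.  -0.4] Fjig 0.5 gap -0.3 q [ 0.04 -0.22  1.77 -0.    1.58 -0.27]
[[ 0.307  0.002  0.952]
 [-0.952 -0.001  0.307]
 [ 0.001 -1.     0.002]]
75 (np.int64(317), np.int64(242)) [71.3 -1.  68.7]
85 (np.int64(317), np.int64(231)) [65.4 -1.1 15.5]
95 (np.int64(317), np.int64(219)) [88.3 -1.1 53.7]
105 (np.int64(317), np.int64(208)) [95.9 -1.1 42.3]
115 (np.int64(317), np.int64(196)) [102.   -1.2  15.9]
125 (np.int64(317), np.int64(183)) [125.5  -1.2  82. ]
135 (np.int64(317), np.int64(171)) [134.9  -1.2  81.3]
145 (np.int64(317), np.int64(158)) [145.2  -1.2  83.5]
155 (np.int64(317), np.int64(145)) [155.   -1.3  84.1]
165 (np.int64(317), np.int64(131)) [165.2  -1.3  85.2]
175 (np.int64(317), np.int64(117)) [175.2  -1.3  87. ]
185 (np.int64(317), np.int64(103)) [184.8  -1.4  86.7]
195 (np.int64(316), np.int64(89)) [194.2  -0.7  87.6]
205 (np.int64(316), np.int64(74)) [213.   -0.6  12.1]
```

View pics/scene8.png

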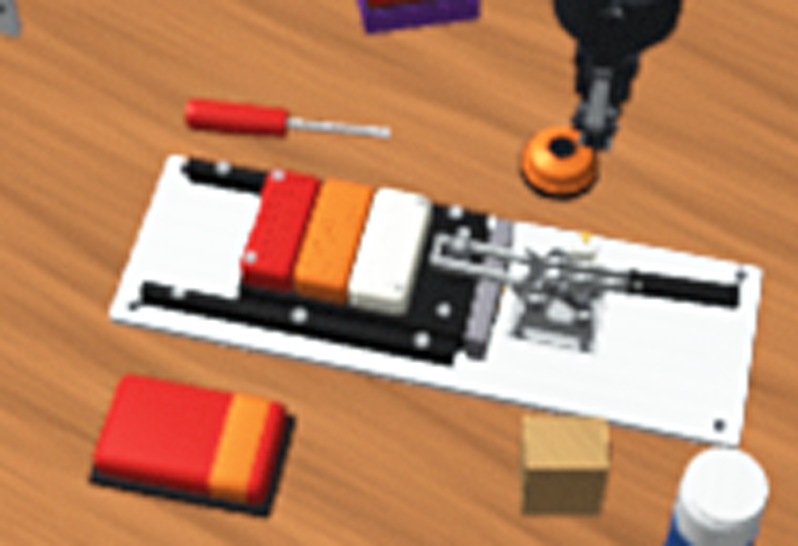

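View pics/wrist8.png

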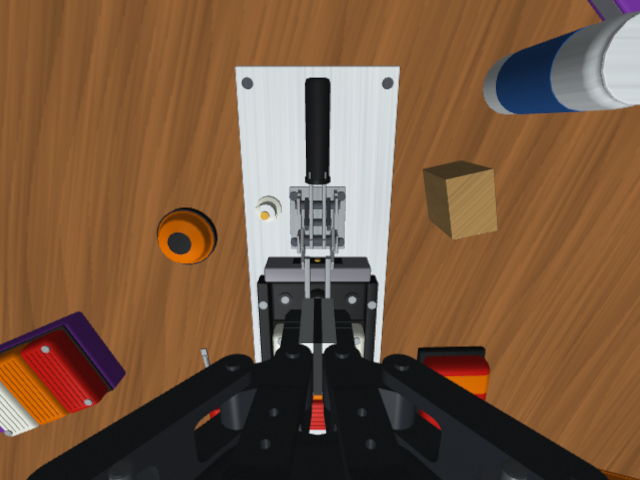

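The lever is down, with a grip slope of about 0.08 rad (roughly 1.48 rad from upright). The lamp is against the block and the gripper is clear. Handing in.

Run:
```python
from bench import r
print(r.finish_job())
```

```text
the job is handed in; nothing more can be done
None
```

The lamp is pushed home against the stop, and the clamp lever is over and locked with the foot down on the lamp. I handed the job in at about 19 s of the 48 s allowed; no verdict is reported.

- **Lamp:** I pushed its rear face with closed fingers until the push force rose from about 4–5 N to 14 N as the lamp met the stop. Afterwards the scene view showed it flat and in the same place against the block.
- **Clamp:** I swung the lever over until it fell onto the lamp, then pressed it past its dead point. The contact force dropped to zero as it snapped down.
- **Lock check:** Pressing the grip again met resistance (about 7 N) at about 86 mm, close to the 87.5 mm I expected on its stop. With the robot clear, depth along the grip gave a slope of about 0.08 rad, so the lever is about 1.48 rad from upright, against its 1.47 rad stop.
- **Other objects:** In the last wrist and scene views, those in view had not visibly moved. The spray can was seen only in part, and I did not check the starter motor again. The gripper was about 130 mm above the closed clamp, touching nothing.

**Not settled by measurement:**
- The foot's force on the lamp was not measured directly; I judged it from the lever being locked.
- The first plate fit from the scene camera disagreed with the top camera by about 7 mm sideways. I used the top camera's fit, which agreed with the wrist camera to about 2 mm.

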